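# Hang the screw tin and the solder reel on the balance bar and level it

### The arm

A 7-joint arm with a two-finger parallel gripper is mounted at the origin on the work surface; the furniture and walls round the work are solid. World frame = base frame: x ahead of the robot, y to its left, z up, the work surface at z = 0. Lengths are in mm, angles in rad, forces in N, time in s.
With the tool pointing down it reaches from about 400 to 875 mm from the base axis. Payload 4.4 kg.
Tool frame: the origin (TCP) lies midway between the tips of the shut fingers; the grasp point (between the pads) lies ctrl.grip_depth behind it (ctrl.grip_depth is the distance from the TCP to the grasp point, in mm); z points along the fingers, y is the line along which they close (so a half turn about z gives the same grasp; the last joint's range is limited). The gripper opens to 85 mm and grips with 20 to 120 N. Pads are 22 mm wide; open, the fingers measure 114 mm over their backs; the gripper's body (76 mm by 85 mm) begins 54 mm behind the grasp point. The pads swing forward as they close: fully open they stand 13 mm farther back than shut.
Start: joints at [-1.169, 0.628, 0.038, 1.517, -0.027, 0.996, -0.02], TCP at [293.08, 580.191, 231.313] pointing down, gripper open.
Joint ranges: [-3.06, 3.06], [-0.37, 2.12], [-1.25, 1.32], [0.18, 2.47], [-1.1, 4.24], [0.23, 1.98], [-2.94, 2.94]. Speed limits (rad/s): [2.57, 2.57, 3.14, 3.14, 3.14, 3.14, 3.14].

### API

Orientations are given as [roll, pitch, yaw] about the fixed x, y, z axes, in that order (R = Rz(yaw) Ry(pitch) Rx(roll)).
In Python, from cell import ctrl gives the robot as it stands.
- The arm moves only by the tool carry_out, never from a script. Its argument "deltas" is one flat list of numbers, 7 for each row, row after row: the turn, a rotation vector about the tool's x, y, z in degrees, then the shift along the tool's x, y, z in m, then the closure, from -1 (fully open) to 1 (shut). In form: [wx, wy, wz, dx, dy, dz, claw, wx, wy, wz, dx, dy, dz, claw, ...]. A call has 1 to 12 rows; each row shifts and turns the commanded pose from where the row before left it, along the tool's axes as they then stand; what a row does not reach is not made up. A row lasts 1/8 s, in which the tool goes at most 62.5 mm and 10.7 degrees, less where a joint would pass 70% of its speed; a pose out of reach is approached as far as the arm can. A call with a gripper value outside its range is refused whole. The fingers move at their own pace and stop on an object; the grip force is fixed at half the most. Time passes only in rows, so rows that do not move let the fingers close. It gives the time, the measured TCP pose, the force, the opening and the grip force at its end, in the units of the state.
- ctrl.read_state(): the state, without advancing time (a new reading comes with each control period).
- ctrl.get_image(name): name is "scene" or "top"; returns the picture (400x640x3 uint8, red, green, blue); there is no depth.
- ctrl.calibration(name): a dict with "mtx" (3x3 intrinsics, pixels), "R" (3x3) and "t" (3): a world point X has camera coordinates R X + t. Camera axes: x right, y down, z forward; pixel columns grow to the right and rows downward; lengths in mm; the calibration is good to about 2 mm. A picture is of the moment at which its call begins. calibration takes no time and is no camera call.
- ctrl.finish_job(): hands the job in; it is judged then, once.
The state is a dict: "clock": time; "qpos": joint angles; "qd": joint speeds; "tau": joint torques, N m; "eef_pos": TCP position; "tool_rot": TCP orientation; "force": force on the tool from outside, world axes, zero at the start; "torque": the same for the moment, N m; "width": finger opening in mm; "gripper_force": force on a finger pad.
Only numpy, scipy, OpenCV 4.12 (cv2) and the standard library are available. Lean on these libraries where they do the work, as an engineer would, in place of code of your own. Each camera call takes 0.05 s, during which the arm holds its last target. There are 200 camera calls.

### The job

Hang the screw tin by its hook on the side of the pivoting bar that carries the little stop block, slid right up against the block without shoving the block along the bar. Then hang the solder reel on the other side and slide it along until the bar stands level to within a degree. Go gently: never tip the bar near the end of its swing, leave both hangers hanging free and still, and leave the other things on the bench alone.

Things in the scene. Friction and masses are not known exactly. Their poses are not given: they have to be found in the camera images.
- tin_hanger: Low round open screw tin, 65 mm wide, 28 mm high, on a bent steel hanger; stands upright. Origin: centre of its underside, z up; 0.23 to 0.36 kg, unknown. The 20 mm wide strap rises at x = -33 mm to z = 62, jogs in and rises at x = -12 mm to the hook at the top. Hang it with the strap on the robot's side of the bar, hanger x along bar_mid x.
- tin_hook (a point): Axis centre of the tin's hook saddle, a 24 mm cylinder along hanger x, 122 mm above the hanger's origin; axes as the hanger. It rests on the bar, so 12 mm above the bar's top when hung, and is 12 mm from the stop block's face when touching it. Hook throat x = -10 to 10 mm; its lip at x = 10 to 14 mm reaches 26 mm below this point. Hung, the hanger swings freely in line with the bar.
- tin_tab (a point): Centre of the tin's grey grip tab, 150 mm above the hanger's origin, straight above the hook: 12 mm in x, 22 mm in y, 44 mm high (z = 128 to 172 mm). Grip it from above across its y faces, fingertips no lower than z = 130 mm so that they stay clear of bar and stop.
- reel_hanger: Round flanged solder reel, 58 mm wide, 31 mm high, lying flat, on the same kind of hanger as the tin (same frame and sizes, strap at -x, hook and grip tab at the same heights). 0.29 to 0.46 kg, unknown.
- reel_hook (a point): Axis centre of the reel's hook saddle, 122 mm above its hanger's origin; shape and sizes as tin_hook.
- reel_tab (a point): Centre of the reel's grip tab, 150 mm above its hanger's origin; shape and sizes as tin_tab.
- stand: Fixed foot of the balance rack; origin on the bench straight below the bar's middle, x away from the robot. Its base plate is 14 mm high, from x = 2 to 122 mm, 170 mm wide; the post, 24 x 26 mm at x = 62 mm, is 212 mm high; a 32 mm boss at the pivot begins at x = 48 mm. In front of, above and below the bar is free.
- bar_mid (a point): Middle of the steel bar, on its pivot, 200 mm above the bench; turns with the bar: y along it, positive towards the stop block, x away from the robot, z up. Bar 10 mm thick in x, 12 mm high (top at z = 6 mm), 370 mm long, a 22 mm ball at each end. The reel's balancing place lies 40 to 160 mm from the middle; hook on bar friction is 0.5 to 0.7.
- bar (a joint): Swing of the bar about its pivot (rad), 0 = level, positive = stop-block end up. Centring spring of 1.6 N m/rad, light damping; the swing ends at +-0.45 and more than 0.40 counts as tipped. One hanger alone tips it about 0.1 to 0.3; some 5 N pressed down at the stop brings it to the limit.
- stop_face (a point): Middle of the inner face (towards the pivot) of the small brass stop block on top of the bar, 12 mm above the bar's top, 95 to 125 mm from the pivot. Axes as bar_mid. Block 10 mm in x, 14 mm in y, 18 mm high above the bar.
- stop (a joint): How far the stop block has been shoved along the bar from where it was set (m): 0 at the start, positive outward. It slips at about 6 N and stays; more than 3 mm counts as shoved.
- multimeter: Bystander: hand multimeter lying flat, 90 x 185 x 54 mm; origin at the centre of its underside.
- side_cutters: Bystander: side cutters lying flat, 48 x 130 x 10 mm; origin at the centre of the underside.
- tape: Bystander: small roll of tape lying flat, 55 mm wide, 19 mm high; origin at the centre of its underside.

How it is judged:
By the outcome, as a careful person would: the job done as asked, in the order asked, and still so for the second after the job is handed in, with the robot touching nothing.
It also fails if it takes over 72 s, if anything falls off the work surface, if the arm or the gripper's body presses on something with over 40 N, if the wrist force passes 120 N, or if a joint passes its speed limit or range.

## Working session

There is one attempt and no reset: what is moved stays moved. The work goes in short steps, Python scripts to look and compute and a tool call to move; the robot and the scene stay as the last step left them, time stands still between calls to the robot, and variables do not carry over. Pictures are saved under pics/ and viewed, at most 10 in all, crops included, and the job is handed in when it is done.

Besides the shell and the picture viewer there is one more tool, called after "Emit:" as a command line: name --argument value ..., lists and objects as JSON in quotes. carry_out: Moves the arm, as the interface text tells. Its arguments: {"type":"object","properties":{"deltas":{"type":"array"}},"required":["deltas"]}

```bash
mkdir -p pics
python3 - <<'E'
from cell import ctrl
import cv2,numpy as np
s=ctrl.read_state()
print({k:np.round(v,3).tolist() for k,v in s.items()},ctrl.grip_depth)
for n in("scene","top"):
    cv2.imwrite(f"pics/{n}0.png",ctrl.get_image(n)[:,:,::-1])
    c=ctrl.calibration(n);print(n,np.round(c["mtx"],1).tolist(),np.round(c["R"],3).tolist(),np.round(c["t"],1).tolist(), np.round(-np.array(c["R"]).T@c["t"]))
E
```

```text
{'clock': 0.0, 'qpos': [-1.169, 0.629, 0.038, 1.518, -0.027, 0.996, -0.02], 'qd': [0.0, 0.002, 0.001, -0.0, 0.001, 0.002, 0.001], 'tau': [0.0, -56.34, 1.226, -19.345, 0.011, 0.01, 0.0], 'eef_pos': [292.798, 579.634, 230.404], 'tool_rot': [-3.14, 0.0, 2.674], 'force': [0.724, -0.541, 0.218], 'torque': [-0.002, 0.021, -0.011], 'gripper_force': 0.0, 'width': 85.03} 18.700000000000003
scene [[446.8, 0.0, 317.6], [0.0, 446.8, 196.6], [0.0, 0.0, 1.0]] [[-0.992, -0.126, 0.016], [-0.112, 0.804, -0.584], [0.061, -0.581, -0.812]] [489.6, 159.3, 1069.7] [439. 555. 953.]
top [[444.8, 0.0, 322.6], [0.0, 444.8, 205.6], [0.0, 0.0, 1.0]] [[-0.024, -1.0, -0.01], [-0.985, 0.026, -0.172], [0.172, 0.006, -0.985]] [-13.1, 507.4, 1206.2] [ 291.  -33. 1275.]
```

View pics/scene0.png

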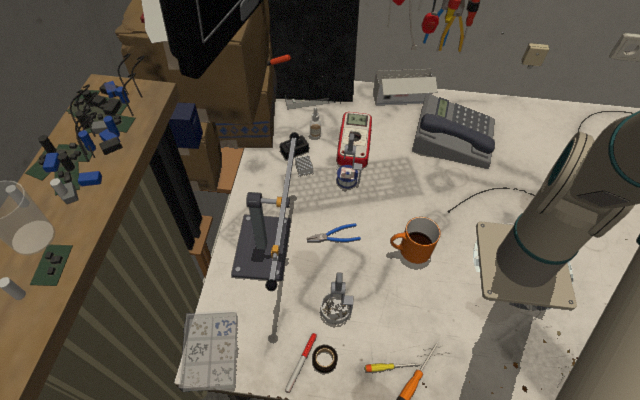

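View pics/top0.png

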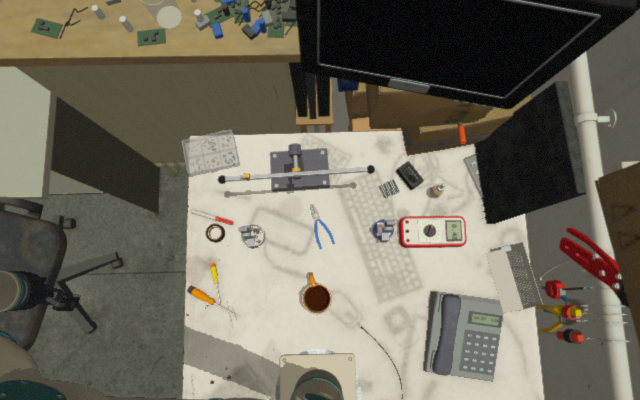

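Scene view: bar from (294,138) to (271,285), tin near (338,300) with its tab, reel near (349,172). Top view: bar from (222,180) to (371,170), tin (252,236), reel (383,230). Enlarging both views.

Run:
```python
import cv2
a=cv2.imread("pics/top0.png")[135:255,200:400]
cv2.imwrite("pics/topc.png",cv2.resize(a,None,fx=4,fy=4,interpolation=cv2.INTER_CUBIC))
a=cv2.imread("pics/scene0.png")[125:335,220:380]
cv2.imwrite("pics/scenec.png",cv2.resize(a,None,fx=2.85,fy=2.85,interpolation=cv2.INTER_CUBIC))
```

```text
(no output)
```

View pics/topc.png

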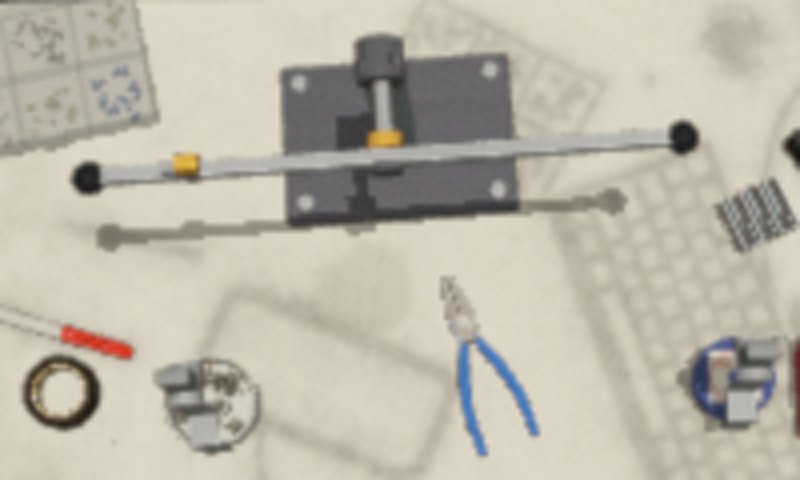

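View pics/scenec.png

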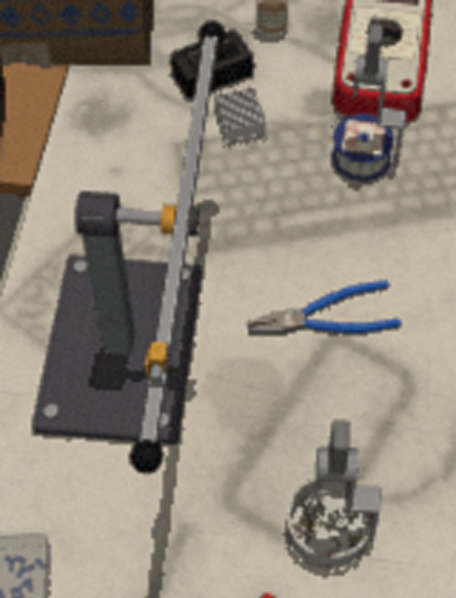

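Crops: tin tab top at top-crop (178,376) / scene-crop (341,427), strap ledge (204,430)/(368,497); reel tab (763,349)/(375,28), ledge (741,405)/(393,117); balls (88,177)/(146,456) and (683,136)/(211,33); stop (187,160)/(157,350).

```bash
cat > h.py <<'E'
import numpy as np,cv2
from cell import ctrl
C={n:ctrl.calibration(n) for n in("scene","top")}
P={n:np.array(c["mtx"])@np.c_[c["R"],c["t"]] for n,c in C.items()}
T=lambda u,v:np.array([200+u/4-.375,135+v/4-.375])
S=lambda u,v:np.array([220+u/2.85-.32,125+v/2.85-.32])
def proj(n,X):
    h=np.c_[np.atleast_2d(X),np.ones(len(np.atleast_2d(X)))]@P[n].T
    return h[:,:2]/h[:,2:]
def tri(t,s):
    X=cv2.triangulatePoints(P["top"],P["scene"],t.reshape(2,1),s.reshape(2,1))[:,0];X=X[:3]/X[3]
    return X,np.abs(proj("top",X)-t).max(),np.abs(proj("scene",X)-s).max()
E
python3 - <<'E'
from h import *
for n,t,s in[("ballL",(88,177),(146,456)),("ballR",(683,136),(211,33)),("stoptop",(187,160),(157,349)),
 ("tintab top",(178,376),(341,427)),("tin ledge",(204,430),(368,497)),("reeltab top",(763,349),(375,28)),("reel ledge",(741,405),(393,117))]:
    X,a,b=tri(T(*t),S(*s));print(n,X.round(1),round(a,2),round(b,2))
E
```

```text
ballL [553.9 222.7 199.3] 0.05 0.07
ballR [ 570.7 -148.2  197.7] 0.13 0.13
stoptop [557.6 157.1 221.2] 0.04 0.04
tintab top [432.  171.4 169.4] 0.18 0.22
tin ledge [406.8 173.1  63.7] 0.21 0.26
reeltab top [ 439.2 -194.7  174.5] 0.31 0.3
reel ledge [ 415.  -193.8   63.4] 0.06 0.06
```

```bash
cat >> h.py <<'E'
from scipy.spatial.transform import Rotation as Ro
def st():
    s=ctrl.read_state();p=np.array(s["eef_pos"]);R=Ro.from_euler("xyz",s["tool_rot"]);return s,p,R
def go(x,y,z,yaw):
    """yaw turn first (deg about tool axes), then shift (m) in the turned tool frame"""
    s,p,R=st();G=Ro.from_euler("xyz",[np.pi,0,yaw])
    print("t",round(s["clock"],2),"pos",p.round(1),"rot",np.round(s["tool_rot"],3),"F",np.round(s["force"],2),"w",round(s["width"],1),round(s["gripper_force"],1))
    print("turn deg",np.degrees((R.inv()*G).as_rotvec()).round(2),"shift m",(G.inv().apply(np.array([x,y,z])-p)/1000).round(4))
E
python3 -c "
from h import *
go(432,171.4,215,np.pi-.055)"
```

```text
t 0.1 pos [292.8 579.7 230.5] rot [-3.14   0.     2.674] F [-1.06  0.04 -0.51] w 85.3 0.0
turn deg [-1.000e-01 -2.000e-02 -2.366e+01] shift m [-0.1614 -0.4     0.0155]
```

Emit:
carry_out --deltas '[0,0,-7.9,0,0,0,-1,0,0,-7.9,0,0,0,-1,0,0,-7.9,0,0,0,-1,0,0,0,-0.018,-0.0444,0.0015,-1,0,0,0,-0.018,-0.0444,0.0015,-1,0,0,0,-0.018,-0.0444,0.0015,-1,0,0,0,-0.018,-0.0444,0.0015,-1,0,0,0,-0.018,-0.0444,0.0015,-1,0,0,0,-0.018,-0.0444,0.0015,-1,0,0,0,-0.018,-0.0444,0.0015,-1,0,0,0,-0.018,-0.0444,0.0015,-1,0,0,0,-0.018,-0.0444,0.0015,-1]'

```text
clock: 1.6
eef_pos: [433.4, 170.8, 217.6]
tool_rot: [-3.141, -0.0, 3.088]
force: [0.1, -0.0, 0.1]
width: 85.7
gripper_force: 0.0
```

```bash
python3 -c "
from h import *
go(432,171.4,135,np.pi-.055)"
```

```text
t 1.6 pos [433.4 170.8 217.6] rot [-3.141 -0.     3.088] F [ 0.12 -0.05  0.09] w 85.7 0.0
turn deg [-0.01 -0.01  0.05] shift m [0.0015 0.0005 0.0826]
```

Emit:
carry_out --deltas '[0,0,0,0.0015,0.0005,0.0275,-1,0,0,0,0,0,0.0275,-1,0,0,0,0,0,0.0275,-0.6,0,0,0,0,0,0,0,0,0,0,0,0,0,0.5,0,0,0,0,0,0,1,0,0,0,0,0,0,1,0,0,0,0,0,0,1,0,0,0,0,0,0,1]'

```text
clock: 2.72
eef_pos: [432.6, 173.6, 136.2]
tool_rot: [3.14, 0.002, 3.088]
force: [-0.9, 1.1, 5.8]
width: 22.0
gripper_force: 59.6
```

```bash
python3 -c "
from h import *
go(432,171.4,235,np.pi+.045)"
```

```text
t 2.73 pos [432.6 173.6 136.2] rot [3.140e+00 2.000e-03 3.088e+00] F [-0.93  1.12  5.8 ] w 22.0 59.6
turn deg [ 0.07  0.12 -5.67] shift m [ 0.0006 -0.0022 -0.0988]
```

Emit:
carry_out --deltas '[0,0,0,0,0,-0.01,1,0,0,0,0,0,-0.025,1,0,0,0,0,0,-0.035,1,0,0,-1.4,0,0,-0.035,1,0,0,-1.4,0,0,-0.025,1,0,0,-1.4,0,0,-0.01,1,0,0,-1.4,0,0,0,1,0,0,0,0,0,0,1]'

```text
clock: 3.72
eef_pos: [430.9, 172.5, 274.2]
tool_rot: [-3.141, -0.002, -3.098]
force: [-0.3, -0.2, -2.9]
width: 21.6
gripper_force: 59.0
```

```bash
python3 -c "
from h import *
go(558.3,125.1,276,np.pi+.045)
f=[]
for i in range(4):
  ctrl.get_image('top'); f.append(ctrl.read_state()['force'])
print(np.mean(f,0),np.std(f,0))
"
```

```text
t 3.73 pos [430.9 172.5 274.2] rot [-3.141e+00 -2.000e-03 -3.098e+00] F [-0.33 -0.22 -2.9 ] w 21.6 59.0
turn deg [-0.05 -0.14 -0.08] shift m [-0.1252 -0.0531 -0.0018]
[ 0.18698306 -0.48392689 -2.58035814] [0.21290004 0.56057784 0.34072692]
```

Emit:
carry_out --deltas '[0,0,0,-0.008,-0.0035,-0.002,1,0,0,0,-0.018,-0.0075,0,1,0,0,0,-0.022,-0.0095,0,1,0,0,0,-0.022,-0.0095,0,1,0,0,0,-0.022,-0.0095,0,1,0,0,0,-0.018,-0.0075,0,1,0,0,0,-0.01,-0.004,0,1,0,0,0,-0.0052,-0.0021,0,1,0,0,0,0,0,0,1,0,0,0,0,0,0,1]'

```text
clock: 5.18
eef_pos: [558.6, 125.8, 277.3]
tool_rot: [3.141, -0.001, -3.097]
force: [-0.9, -0.2, -2.1]
width: 21.8
gripper_force: 59.0
```

Run:
```python
from h import *
go(558.3,125.1,276,np.pi+.045)
a=ctrl.get_image("scene")[:,:,::-1][110:310,230:350]
b=ctrl.get_image("top")[:,:,::-1][130:220,200:330]
out=np.zeros((600,800,3),np.uint8)
a=cv2.resize(a,None,fx=3,fy=3,interpolation=cv2.INTER_CUBIC);b=cv2.resize(b,None,fx=3.35,fy=3.35,interpolation=cv2.INTER_CUBIC)
out[:600,:360]=a;out[:b.shape[0],362:362+b.shape[1]]=b
cv2.imwrite("pics/over1.png",out)
```

```text
t 5.17 pos [558.6 125.8 277.3] rot [ 3.141e+00 -1.000e-03 -3.097e+00] F [-0.91 -0.24 -2.11] w 21.8 59.0
turn deg [ 0.01 -0.03 -0.04] shift m [ 0.0003 -0.0007  0.0013]
```

View pics/over1.png

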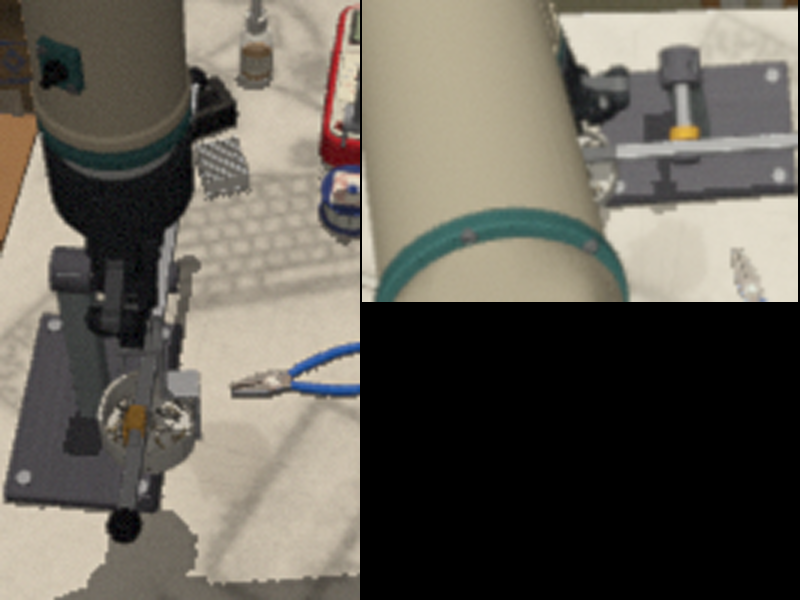

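The view shows strap on the robot's side, tin below the bar, stop at crop (135,418) beyond the hook. Lowering.

Emit:
carry_out --deltas '[0,0,0,0,-0.0007,0.01,1,0,0,0,0,0,0.012,1,0,0,0,0,0,0.01,1,0,0,0,0,0,0.006,1,0,0,0,0,0,0.002,1,0,0,0,0,0,0,1]'

```text
clock: 6.02
eef_pos: [559.3, 124.7, 237.3]
tool_rot: [3.142, 0.0, -3.098]
force: [-0.3, 0.5, -2.8]
width: 21.5
gripper_force: 59.0
```

Emit:
carry_out --deltas '[0,0,0,0,0,0.004,1,0,0,0,0,0,0.003,1,0,0,0,0,0,0.003,1,0,0,0,0,0,0.003,1,0,0,0,0,0,0,1,0,0,0,0,0,0,1]'

```text
clock: 6.78
eef_pos: [559.3, 124.9, 224.4]
tool_rot: [3.141, 0.0, -3.098]
force: [0.3, 0.6, -0.8]
width: 21.8
gripper_force: 59.2
```

Emit:
carry_out --deltas '[0,0,0,0,0.002,0.0002,1,0,0,0,0,0.002,0.0002,1,0,0,0,0,0.002,0.0002,1,0,0,0,0,0.002,0.0002,1,0,0,0,0,0,0,1]'

```text
clock: 7.4
eef_pos: [558.7, 133.2, 223.5]
tool_rot: [3.141, -0.0, -3.098]
force: [-0.8, 0.9, -0.3]
width: 22.0
gripper_force: 59.2
```

Emit:
carry_out --deltas '[0,0,0,0,0.001,0,1,0,0,0,0,0,0,1]'

```text
clock: 7.65
eef_pos: [558.7, 133.7, 223.5]
tool_rot: [3.142, -0.0, -3.098]
force: [0.5, -0.4, -1.2]
width: 21.4
gripper_force: 59.2
```

Emit:
carry_out --deltas '[0,0,0,0,0.0005,0,1,0,0,0,0,0,0,1]'

```text
clock: 7.9
eef_pos: [558.7, 134.1, 223.5]
tool_rot: [-3.142, -0.0, -3.098]
force: [0.3, -1.2, -2.1]
width: 21.5
gripper_force: 59.2
```

Run:
```python
from h import *
go(558.3,125.1,276,np.pi+.045)
f=[]
for i in range(2):
  a=ctrl.get_image('scene'); f.append(ctrl.read_state()['force'])
print(np.round(f,2))
a=a[:,:,::-1][190:310,240:320]
cv2.imwrite("pics/tin2.png",cv2.resize(a,None,fx=5,fy=5,interpolation=cv2.INTER_CUBIC))
```

```text
t 7.9 pos [558.7 134.1 223.5] rot [-3.142 -0.    -3.098] F [ 0.33 -1.21 -2.05] w 21.5 59.2
turn deg [-0.   -0.   -0.09] shift m [ 0.0008 -0.009  -0.0525]
[[ 0.61 -1.13 -1.73]
 [ 0.87 -0.72 -0.62]]
```

View pics/tin2.png

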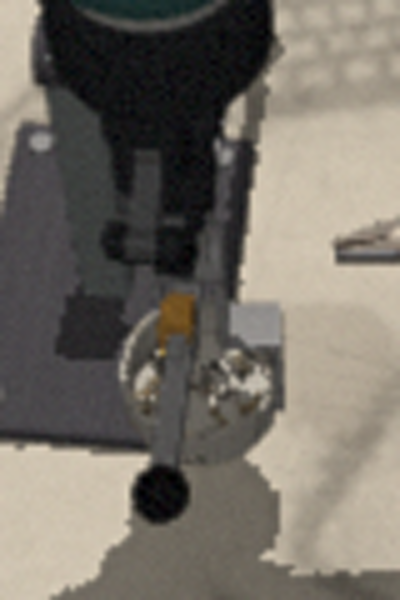

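Stop at crop (178,315), gripper finger just behind/above at (175,258); gap too small to resolve, so feel for contact.

Emit:
carry_out --deltas '[0,0,0,0,0.001,0.0001,1,0,0,0,0,0,0,1]'

```text
clock: 8.25
eef_pos: [558.7, 135.4, 223.4]
tool_rot: [3.141, 0.0, -3.098]
force: [0.3, -0.6, -1.3]
width: 21.6
gripper_force: 59.2
```

Emit:
carry_out --deltas '[0,0,0,0,0.001,0.0001,1,0,0,0,0,0,0,1]'

```text
clock: 8.5
eef_pos: [558.6, 136.4, 223.3]
tool_rot: [3.141, -0.0, -3.098]
force: [-0.1, -0.6, -0.5]
width: 21.4
gripper_force: 59.2
```

Emit:
carry_out --deltas '[0,0,0,0,0.0005,0.0001,1,0,0,0,0,0,0,1]'

```text
clock: 8.75
eef_pos: [558.6, 136.7, 223.2]
tool_rot: [3.142, 0.0, -3.098]
force: [-0.0, 0.0, -1.1]
width: 21.6
gripper_force: 59.2
```

Emit:
carry_out --deltas '[0,0,0,0,0.0007,0.0001,1,0,0,0,0,0,0,1]'

```text
clock: 9.0
eef_pos: [558.6, 137.5, 223.1]
tool_rot: [3.141, 0.0, -3.098]
force: [0.2, -0.1, -0.9]
width: 21.8
gripper_force: 59.2
```

Emit:
carry_out --deltas '[0,0,0,0,0.0007,0.0001,1,0,0,0,0,0,0,1]'

```text
clock: 9.25
eef_pos: [558.6, 138.2, 223.0]
tool_rot: [3.141, 0.0, -3.098]
force: [-0.3, -0.7, -0.8]
width: 21.9
gripper_force: 59.2
```

Emit:
carry_out --deltas '[0,0,0,0,0.0005,0.0001,1,0,0,0,0,0,0,1]'

```text
clock: 9.5
eef_pos: [558.5, 138.6, 222.9]
tool_rot: [3.142, -0.0, -3.098]
force: [-0.3, -0.7, -1.6]
width: 21.8
gripper_force: 59.2
```

Emit:
carry_out --deltas '[0,0,0,0,0.0007,0.0001,1,0,0,0,0,0,0,1]'

```text
clock: 9.75
eef_pos: [558.5, 139.4, 222.8]
tool_rot: [3.141, -0.0, -3.098]
force: [0.4, -0.0, -1.7]
width: 22.0
gripper_force: 59.2
```

Emit:
carry_out --deltas '[0,0,0,0,0.0005,0.0001,1,0,0,0,0,0,0,1]'

```text
clock: 10.0
eef_pos: [558.5, 139.8, 222.7]
tool_rot: [3.142, -0.0, -3.098]
force: [0.3, -1.3, -2.3]
width: 21.5
gripper_force: 59.2
```

```bash
cat >> h.py <<'E'
def brass(im,lo=(190,250),cols=(255,300)):
    """brass centroid and ball centroid at the stop end, scene view (original pixels)"""
    r=im[lo[0]:330,cols[0]:cols[1]].astype(int)
    m=(r[...,0]-r[...,2]>60)&(r[...,0]>110);m[:25]=0
    k=(r.max(2)<45);y,x=np.nonzero(m);n=len(x)
    return n,x.mean()+cols[0],y.mean()+lo[0],y.min()+lo[0],y.max()+lo[0]
E
python3 - <<'E'
from h import *
im=cv2.imread("pics/scene0.png")[:,:,::-1]
print(brass(im)); print(brass(ctrl.get_image("scene")))
f=[]
for i in range(3): ctrl.get_image("scene");f.append(ctrl.read_state()["force"])
print(np.mean(f,0))
E
```

```text
(43, np.float64(274.37209302325584), np.float64(248.32558139534882), np.int64(245), np.int64(252))
(26, np.float64(274.7692307692308), np.float64(252.3846153846154), np.int64(250), np.int64(260))
[-0.28863732 -0.25726901 -1.26367658]
```

Emit:
carry_out --deltas '[0,0,0,0,0.0006,0.0001,1,0,0,0,0,0,0,1]'

```text
clock: 10.45
eef_pos: [558.5, 140.4, 222.6]
tool_rot: [-3.142, -0.0, -3.098]
force: [-0.1, -1.3, -1.4]
width: 21.7
gripper_force: 59.1
```

Run:
```python
from h import *
im=cv2.imread("pics/top0.png")[:,:,::-1].astype(int)
print((im[172:182,240:254,0]-im[172:182,240:254,2]))
mid=np.array([562.3,37.2]);d=np.array([-.0453,.999])
for z in(206,224):
  for s in (106,113,120,127): print(z,s,proj("top",np.r_[mid+d*s,z]).round(2),proj("scene",np.r_[mid+d*s,z]).round(2))
f=[]
for i in range(2): ctrl.get_image("scene");f.append(ctrl.read_state()["force"])
print(np.mean(f,0),ctrl.read_state()["eef_pos"])
```

```text
[[ 23  22  23  23  24  25  26  29  27  24  23  22  23  22]
 [ 22  24  24  39  55  72  75  91  90  49  26  24  23  24]
 [ 23  22  26  77 121 137 136 141 133  73  29  23  22  22]
 [ 17  15  21  91 141 151 149 154 143  74  14  10  11  11]
 [  8   6  13  87 140 152 153 150 141  78  10   5   5   5]
 [  6   4  11  63 106 118 115 115 108  54   8   6   5   4]
 [  4   3   5  22  59  75  72  76  69  37   6   4   5   5]
 [  5   5   6   8  15  17  18  17  15  14   9   9  12  12]
 [ 15  17  16  18  17  20  19  15  16  18  21  21  21  21]
 [ 21  21  22  22  22  23  22  22  22  22  22  23  22  23]]
206 106 [[253.14 175.94]] [[276.66 244.67]]
206 113 [[250.32 176.14]] [[276.17 247.88]]
206 120 [[247.5  176.34]] [[275.67 251.12]]
206 127 [[244.67 176.54]] [[275.17 254.39]]
224 106 [[251.93 174.18]] [[276.11 239.91]]
224 113 [[249.06 174.38]] [[275.6  243.15]]
224 120 [[246.19 174.59]] [[275.09 246.43]]
224 127 [[243.32 174.79]] [[274.57 249.73]]
[ 0.09822737 -0.03178042 -1.09259765] [558.49981154 140.36877588 222.58581738]
```

Emit:
carry_out --deltas '[0,0,0,0,0.0006,0.0001,1,0,0,0,0,0,0,1]'

```text
clock: 10.8
eef_pos: [558.5, 140.6, 222.5]
tool_rot: [-3.141, -0.0, -3.098]
force: [0.3, -1.4, -0.9]
width: 21.4
gripper_force: 59.1
```

Emit:
carry_out --deltas '[0,0,0,0,0.0005,0,1,0,0,0,0,0,0,1]'

```text
clock: 11.05
eef_pos: [558.4, 140.8, 222.4]
tool_rot: [-3.141, -0.0, -3.098]
force: [-0.4, -3.7, -0.8]
width: 21.7
gripper_force: 59.0
```

Emit:
carry_out --deltas '[0,0,0,0,0.0005,0,1,0,0,0,0,0,0,1]'

```text
clock: 11.3
eef_pos: [558.4, 141.0, 222.4]
tool_rot: [-3.14, -0.0, -3.099]
force: [-0.5, -5.4, -1.4]
width: 21.8
gripper_force: 59.0
```

Emit:
carry_out --deltas '[0,0,0,0,-0.0005,0.001,1,0,0,0,0,0,0.0015,1,0,0,0,0,0,0.0015,1,0,0,0,0,0.0002,0.0015,1,0,0,0,0,0,0,1,0,0,0,0,0,0,1]'

```text
clock: 12.05
eef_pos: [558.5, 141.3, 217.0]
tool_rot: [-3.141, -0.0, -3.098]
force: [0.3, -5.4, -0.8]
width: 22.0
gripper_force: 59.1
```

Run:
```python
from h import *
f=[]
for i in range(3): a=ctrl.get_image("scene");f.append(ctrl.read_state()["force"])
print(np.mean(f,0),ctrl.read_state()["eef_pos"]);cv2.imwrite("pics/s3.png",a[:,:,::-1])
```

```text
[ 0.23418118 -5.73812915 -0.35739841] [558.51414007 141.2713938  217.00614687]
```

Emit:
carry_out --deltas '[0,0,0,0,-0.0008,0,1,0,0,0,0,0,0,1]'

```text
clock: 12.45
eef_pos: [558.5, 141.2, 217.1]
tool_rot: [3.141, 0.0, -3.098]
force: [-0.3, -3.7, 0.2]
width: 21.6
gripper_force: 59.1
```

Run:
```python
from h import *
f=[]
for i in range(3): a=ctrl.get_image("scene");f.append(ctrl.read_state()["force"])
print(np.mean(f,0),ctrl.read_state()["eef_pos"])
```

```text
[-0.36216268 -3.27676346 -0.5876938 ] [558.49593267 141.16107169 217.059416  ]
```

Emit:
carry_out --deltas '[0,0,0,0,-0.0004,0.001,1,0,0,0,0,-0.0002,0.001,1,0,0,0,0,0,0,1]'

```text
clock: 12.98
eef_pos: [558.5, 140.9, 215.0]
tool_rot: [3.141, 0.0, -3.098]
force: [0.3, -1.9, 0.4]
width: 21.5
gripper_force: 59.2
```

Run:
```python
from h import *
f=[]
for i in range(3): a=ctrl.get_image("scene");f.append(ctrl.read_state()["force"])
print(np.mean(f,0),ctrl.read_state()["eef_pos"])
```

```text
[-0.09726508 -1.13740918  0.20425658] [558.52998798 140.91779261 215.04957238]
```

Emit:
carry_out --deltas '[0,0,0,0,0,0,0.4,0,0,0,0,0,0,0.2,0,0,0,0,0,0,0,0,0,0,0,0,0,-0.1,0,0,0,0,0,0,-0.1,0,0,0,0,0,-0.01,-0.1,0,0,0,0,0,-0.03,-0.1,0,0,0,0,0,-0.04,-0.1,0,0,0,0,0,-0.04,-0.1]'

```text
clock: 14.25
eef_pos: [558.5, 140.3, 336.9]
tool_rot: [3.141, 0.001, -3.098]
force: [0.6, -0.4, 0.5]
width: 47.3
gripper_force: 0.0
```

Run:
```python
from h import *
# reel target, standing off above
go(439.2,-194.7,215,np.pi-.037)
```

```text
t 14.25 pos [558.5 140.3 336.9] rot [ 3.141e+00  1.000e-03 -3.098e+00] F [ 0.58 -0.39  0.5 ] w 47.3 0.0
turn deg [0.01 0.03 4.62] shift m [ 0.1068 -0.3391  0.1219]
```

Emit:
carry_out --deltas '[0,0,4.6,0,0,0,-0.5,0,0,0,0.006,-0.019,0,-1,0,0,0,0.012,-0.038,0,-1,0,0,0,0.0125,-0.04,0,-1,0,0,0,0.0125,-0.04,0,-1,0,0,0,0.0125,-0.04,0.01,-1,0,0,0,0.0125,-0.04,0.02,-1,0,0,0,0.0125,-0.04,0.025,-1,0,0,0,0.0125,-0.04,0.025,-1,0,0,0,0.0125,-0.038,0.025,-1,0,0,0,0.0015,-0.004,0.015,-1,0,0,0,0,0,0,-1]'

```text
clock: 15.75
eef_pos: [436.7, -195.5, 214.0]
tool_rot: [3.141, -0.004, 3.103]
force: [0.1, -0.4, 0.5]
width: 85.5
gripper_force: 0.0
```

Run:
```python
from h import *
go(439.2,-194.7,135,np.pi-.037)
a=ctrl.get_image("scene")[:,:,::-1];cv2.imwrite("pics/scene4.png",a)
b=ctrl.get_image("top")[:,:,::-1];cv2.imwrite("pics/top4.png",b)
out=np.zeros((500,800,3),np.uint8)
a=cv2.resize(a[120:320,230:360],None,fx=2.5,fy=2.5,interpolation=cv2.INTER_CUBIC)
b=cv2.resize(b[130:280,210:360],None,fx=3.1,fy=3.1,interpolation=cv2.INTER_CUBIC)
out[:a.shape[0],:a.shape[1]]=a;out[:b.shape[0],330:330+b.shape[1]]=b
cv2.imwrite("pics/v4.png",out)
```

```text
t 15.75 pos [ 436.7 -195.5  214. ] rot [ 3.141 -0.004  3.103] F [ 0.15 -0.35  0.49] w 85.5 0.0
turn deg [ 0.05 -0.22 -0.07] shift m [-0.0025  0.0009  0.079 ]
```

View pics/v4.png

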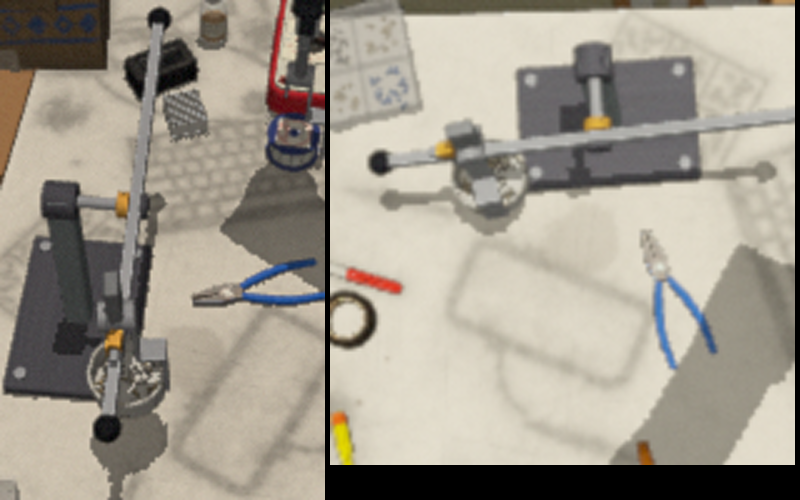

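Tin hangs against the block (scene crop tab (113,300), block (114,340); balls at (107,428) and (159,18); top crop ball (380,162)). Grasping the reel and working out the tilt.

Emit:
carry_out --deltas '[0,0,0,-0.0025,0.0009,0.027,-1,0,0,0,0,0,0.027,-1,0,0,0,0,0,0.024,-0.6,0,0,0,0,0,0,0,0,0,0,0,0,0,0.5,0,0,0,0,0,0,1,0,0,0,0,0,0,1,0,0,0,0,0,0,1,0,0,0,0,0,0,1]'

```text
clock: 16.98
eef_pos: [442.7, -194.5, 138.3]
tool_rot: [-3.14, 0.003, 3.105]
force: [-0.6, -0.1, 7.1]
width: 21.0
gripper_force: 60.0
```

Emit:
carry_out --deltas '[0,0,0,0,0,-0.01,1,0,0,0,0,0,-0.025,1,0,0,0,0,0,-0.035,1,0,0,-1.2,0,0,-0.035,1,0,0,-1.2,0,0,-0.035,1,0,0,-1.2,0,0,-0.03,1,0,0,-1.1,0,0,-0.015,1,0,0,0,0,0,-0.005,1,0,0,0,0,0,0,1,0,0,0,0,0,0,1]'

```text
clock: 18.23
eef_pos: [441.0, -193.5, 326.1]
tool_rot: [3.141, -0.002, -3.096]
force: [0.2, 0.7, -3.8]
width: 21.2
gripper_force: 59.2
```

Run:
```python
from h import *
X,a,b=tri(np.array([225.8,182.0]),np.array([272.5,290.9]));print("ballL",X.round(1),a,b)
f=[]
for i in range(8): ctrl.get_image("top");f.append(ctrl.read_state()["force"])
print(np.mean(f,0).round(2),np.std(f,0).round(2))
th=np.arcsin((X[2]-199.3)/185);print("tilt",th,"tin mass", 1.6*abs(th)/9.81/.105)
go(567.1,-67,276+14,np.pi+.045)
```

```text
ballL [553.7 219.9 165.5] 0.07541504130793442 0.09649661258566766
[-0.33 -0.32 -3.74] [0.47 0.48 0.39]
tilt -0.1835330006533599 tin mass 0.2850859677155243
t 18.62 pos [ 441.6 -193.7  326.9] rot [ 3.141 -0.    -3.096] F [-0.2   0.05 -3.24] w 21.2 59.2
turn deg [ 0.01 -0.02  0.02] shift m [-0.1311  0.121   0.0369]
```

Emit:
carry_out --deltas '[0,0,0,0,0.01,0.005,1,0,0,0,0,0.025,0.015,1,0,0,0,-0.005,0.035,0.013,1,0,0,0,-0.015,0.035,0.006,1,0,0,0,-0.022,0.03,0.002,1,0,0,0,-0.025,0.015,0,1,0,0,0,-0.025,0.005,0,1,0,0,0,-0.018,0,0,1,0,0,0,-0.01,0,0,1,0,0,0,-0.005,0,0,1,0,0,0,0,0,0,1,0,0,0,0,0,0,1]'

```text
clock: 20.12
eef_pos: [558.8, -33.4, 286.0]
tool_rot: [3.142, -0.001, -3.097]
force: [-0.3, 0.9, -3.8]
width: 21.1
gripper_force: 59.3
```

Run:
```python
from h import *
go(567,-38.5,286,np.pi+.045)
a=ctrl.get_image("scene")[:,:,::-1];cv2.imwrite("pics/scene5.png",a)
b=ctrl.get_image("top")[:,:,::-1]
out=np.zeros((500,800,3),np.uint8)
a=cv2.resize(a[100:225,240:340],None,fx=4,fy=4,interpolation=cv2.INTER_CUBIC)
b=cv2.resize(b[130:255,280:380],None,fx=4,fy=4,interpolation=cv2.INTER_CUBIC)
out[:a.shape[0],:a.shape[1]]=a;out[:b.shape[0],400:400+b.shape[1]]=b
cv2.imwrite("pics/v5.png",out)
```

```text
t 20.12 pos [558.8 -33.4 286. ] rot [ 3.142e+00 -1.000e-03 -3.097e+00] F [-0.3   0.85 -3.8 ] w 21.1 59.3
turn deg [ 0.   -0.04 -0.  ] shift m [-0.008  -0.0054  0.    ]
```

View pics/v5.png

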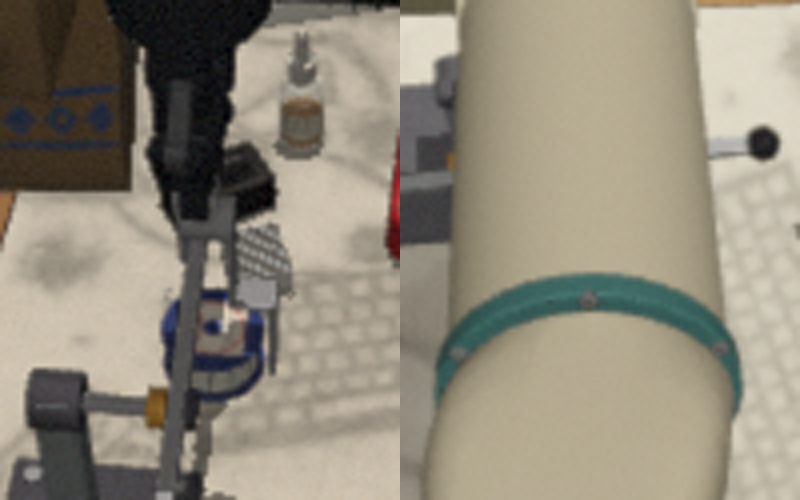

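Reel sits under the bar, hook above it (ledge at crop (259,291), hook around (205,215)); checking the x offset from the ledge pixel.

Run:
```python
from h import *
px=np.array([240+259/4-.375,100+291/4-.375])
for base in(146,148,150):
  for dx in(-4,-2,0,2): print(base,dx,proj("scene",np.array([[558.8+dx-24.2,-33.4-1.1,base+63.4]])).round(1),px)
```

```text
146 -4 [[304.  173.1]] [304.375 172.375]
146 -2 [[303. 173.]] [304.375 172.375]
146 0 [[302.1 172.9]] [304.375 172.375]
146 2 [[301.2 172.8]] [304.375 172.375]
148 -4 [[303.9 172.6]] [304.375 172.375]
148 -2 [[303.  172.5]] [304.375 172.375]
148 0 [[302.1 172.4]] [304.375 172.375]
148 2 [[301.2 172.3]] [304.375 172.375]
150 -4 [[303.9 172. ]] [304.375 172.375]
150 -2 [[303.  171.9]] [304.375 172.375]
150 0 [[302.1 171.8]] [304.375 172.375]
150 2 [[301.1 171.7]] [304.375 172.375]
```

Emit:
carry_out --deltas '[0,0,0,-0.006,-0.003,0,1,0,0,0,-0.0045,-0.002,0,1,0,0,0,0,0,0,1,0,0,0,0,0,0.008,1,0,0,0,0,0,0.012,1,0,0,0,0,0,0.008,1,0,0,0,0,0,0.004,1,0,0,0,0,0,0,1]'

```text
clock: 21.22
eef_pos: [570.0, -37.7, 253.6]
tool_rot: [3.141, -0.001, -3.096]
force: [-0.2, -0.6, -3.3]
width: 20.9
gripper_force: 59.2
```

Emit:
carry_out --deltas '[0,0,0,0,0,0.003,1,0,0,0,0,0,0.003,1,0,0,0,0,0,0.003,1,0,0,0,0,0,0.002,1,0,0,0,0,0,0,1,0,0,0,0,0,0,1]'

```text
clock: 21.98
eef_pos: [570.3, -37.9, 243.2]
tool_rot: [-3.141, 0.0, -3.096]
force: [1.4, -1.1, -1.6]
width: 21.4
gripper_force: 59.4
```

Emit:
carry_out --deltas '[0,0,0,0,-0.0005,0.002,1,0,0,0,0,-0.0005,0.002,1,0,0,0,0,-0.0005,0.002,1,0,0,0,0,-0.0003,0.0015,1,0,0,0,0,0,0,1,0,0,0,0,0,0,1]'

```text
clock: 22.72
eef_pos: [570.4, -39.1, 235.5]
tool_rot: [3.141, 0.0, -3.096]
force: [0.0, 0.5, -0.2]
width: 20.6
gripper_force: 59.7
```

Run:
```python
from h import *
f=[]
for i in range(5): a=ctrl.get_image("scene");f.append(ctrl.read_state()["force"])
print(np.mean(f,0).round(2),np.std(f,0).round(2),np.round(ctrl.read_state()["eef_pos"],1));cv2.imwrite("pics/scene6.png",a[:,:,::-1])
# dark-ball centroid (stop end) start vs now
for n in("scene0","scene4","scene6"):
  g=cv2.imread(f"pics/{n}.png",0)[270:305,258:288]; m=cv2.threshold(g,50,255,1)[1]
  k,l,s,c=cv2.connectedComponentsWithStats(m); i=1+s[1:,4].argmax(); print(n,s[i,4],c[i]+[258,270])
```

```text
[-0.22  1.66 -0.03] [0.63 0.36 0.52] [570.4 -39.2 235.6]
scene0 157 [273.11464968 281.46496815]
scene4 88 [272.5        291.11363636]
scene6 101 [271.30693069 285.82178218]
```

Emit:
carry_out --deltas '[0,0,0,0,0.0003,0,1,0,0,0,0,0,0,1]'

```text
clock: 23.22
eef_pos: [570.3, -39.1, 235.5]
tool_rot: [3.141, 0.0, -3.096]
force: [0.9, 1.6, -0.9]
width: 21.0
gripper_force: 59.7
```

```bash
cat >> h.py <<'E'
def tilt(im,gray0):
    """match stop-end ball template (from level picture) in scene view -> pixel shift"""
    t=gray0[276:293,262:280]
    r=cv2.matchTemplate(im[266:310,252:292],t,cv2.TM_CCOEFF_NORMED);_,v,_,(x,y)=cv2.minMaxLoc(r)
    s=lambda a,b,c:(a-c)/(2*(a-2*b+c)) if a+c-2*b else 0
    dx=s(*r[y,x-1:x+2]);dy=s(*r[y-1:y+2,x]);return v,x+dx+252-262,y+dy+266-276
E
python3 - <<'E'
from h import *
f=[]
for i in range(4): a=ctrl.get_image("scene");f.append(ctrl.read_state()["force"])
print(np.mean(f,0).round(2))
g0=cv2.imread("pics/scene0.png",0)
for n in("scene0","scene4","scene6"): print(n,tilt(cv2.imread(f"pics/{n}.png",0),g0))
print(tilt(cv2.cvtColor(a,cv2.COLOR_RGB2GRAY),g0))
for th in(0,-.02,-.05,-.1835): print(th,proj("scene",np.array([[562.3-.0453*185*np.cos(th),37.2+184.8*np.cos(th),199.3+185*np.sin(th)]])).round(2))
o=np.hstack([cv2.resize(cv2.imread(f"pics/{n}.png")[265:310,250:295],None,fx=6,fy=6,interpolation=0) for n in("scene0","scene4","scene6")]);cv2.imwrite("pics/cmp.png",o[:,:800])
E
```

```text
[ 0.14  2.23 -0.37]
scene0 (1.0, np.float32(-0.019317627), np.float32(0.020812988))
scene4 (0.6549698710441589, np.float32(1.4294739), np.float32(6.815979))
scene6 (0.8483965992927551, np.float32(0.27926636), np.float32(0.9566345))
(0.8499543070793152, np.float32(0.2675476), np.float32(0.9319763))
0 [[271.05 284.33]]
-0.02 [[271.19 285.18]]
-0.05 [[271.41 286.36]]
-0.1835 [[272.51 290.42]]
```

Emit:
carry_out --deltas '[0,0,0,0,-0.002,0.0007,1,0,0,0,0,-0.002,0.0007,1,0,0,0,0,-0.002,0.0007,1,0,0,0,0,-0.002,0.0007,1,0,0,0,0,0.0005,0,1,0,0,0,0,0.0003,0,1,0,0,0,0,0,0,1,0,0,0,0,0,0,1]'

```text
clock: 24.42
eef_pos: [570.6, -47.6, 232.8]
tool_rot: [-3.14, 0.0, -3.097]
force: [0.3, -2.3, 0.2]
width: 21.0
gripper_force: 59.7
```

```bash
cat > m.py <<'E'
from h import *
f=[]
for i in range(5): a=ctrl.get_image("scene");f.append(ctrl.read_state()["force"])
s=ctrl.read_state();print(s["clock"],np.mean(f,0).round(2),np.round(s["eef_pos"],1),s["width"])
g0=cv2.imread("pics/scene0.png",0)
print(tilt(cv2.cvtColor(a,cv2.COLOR_RGB2GRAY),g0));cv2.imwrite("pics/last.png",a[:,:,::-1])
E
python3 m.py
```

```text
24.675 [ 0.25 -2.31  0.31] [570.6 -46.8 232.7] 20.952041074113392
(0.8765475153923035, np.float32(-0.0068359375), np.float32(-0.17819214))
```

Emit:
carry_out --deltas '[0,0,0,0,-0.0002,0,1,0,0,0,0,0,-0.0005,1,0,0,0,0,0,0,0.4,0,0,0,0,0,0,0.3,0,0,0,0,0,0,0.1,0,0,0,0,0,0,-0.1,0,0,0,0,0,0,-0.1,0,0,0,0,0,0,-0.1,0,0,0,0,0,0,-0.1,0,0,0,0,0,0,-0.1]'

```text
clock: 25.92
eef_pos: [570.6, -46.7, 233.2]
tool_rot: [3.142, -0.0, -3.096]
force: [-0.6, -0.4, -0.3]
width: 46.7
gripper_force: 0.0
```

```bash
python3 m.py
```

```text
26.175 [-0.24  0.18  0.06] [570.6 -46.7 233.2] 47.07700016763523
(0.8880991339683533, np.float32(0.035583496), np.float32(-0.013793945))
```

Emit:
carry_out --deltas '[0,0,0,0,0,-0.01,-0.1,0,0,0,0,0,-0.03,-0.1,0,0,0,0,0,-0.04,-0.1,0,0,0,0.02,0,-0.04,-0.1,0,0,0,0.05,0,-0.01,-0.1,0,0,0,0.05,0,0,-0.1,0,0,0,0.05,-0.03,0,-0.1,0,0,0,0.03,-0.05,0,-0.1,0,0,0,0,-0.05,0,-0.1,0,0,0,0,-0.05,0,-0.1,0,0,0,0,0,0,-0.1,0,0,0,0,0,0,-0.1]'

```text
clock: 27.68
eef_pos: [379.0, -234.9, 363.5]
tool_rot: [3.141, 0.0, -3.096]
force: [1.2, 1.0, -0.7]
width: 46.8
gripper_force: 0.0
```

```bash
python3 m.py
python3 - <<'E'
from h import *
a=ctrl.get_image("scene")[:,:,::-1];b=ctrl.get_image("top")[:,:,::-1]
out=np.zeros((600,800,3),np.uint8)
a=cv2.resize(a[125:305,240:360],None,fx=3.3,fy=3.3,interpolation=cv2.INTER_CUBIC)
b=cv2.resize(b[130:250,215:385],None,fx=2.37,fy=2.37,interpolation=cv2.INTER_CUBIC)
out[:a.shape[0],:a.shape[1]]=a;out[:b.shape[0],397:397+b.shape[1]]=b[:,:403]
# ball templates both views both ends vs start
for n,(ul,ur) in {"scene":((262,276),(285,128)),"top":((213,171),(362,161))}.items():
    g0=cv2.imread(f"pics/{n}0.png",0);g=cv2.cvtColor(ctrl.get_image(n),cv2.COLOR_RGB2GRAY)
    for x,y in(ul,ur):
        p,q=cv2.phaseCorrelate(np.float64(g0[y:y+18,x:x+18]),np.float64(g[y:y+18,x:x+18]));print(n,np.round(p,2),round(q,2))
        m=lambda G:(lambda k:np.array([k[1].mean()+x,k[0].mean()+y]).round(2))(np.nonzero(G[y:y+18,x:x+18]<45))
        print(m(g0),m(g))
cv2.imwrite("pics/fin.png",out)
E
```

```text
27.925 [ 0.35 -0.07 -0.11] [ 379.2 -234.6  363.4] 47.04768807589261
(0.8865073919296265, np.float32(0.049835205), np.float32(-0.021881104))
scene [-0.16 -0.69] 0.92
[271.05 283.68] [270.87 284.33]
scene [-0.21  0.15] 1.0
[295.64 139.55] [295.79 139.75]
top [-0.2  -0.13] 0.97
[221.28 179.32] [221.29 179.38]
top [0.09 0.19] 1.0
[370.5  169.15] [370.64 169.4 ]
```

View pics/fin.png

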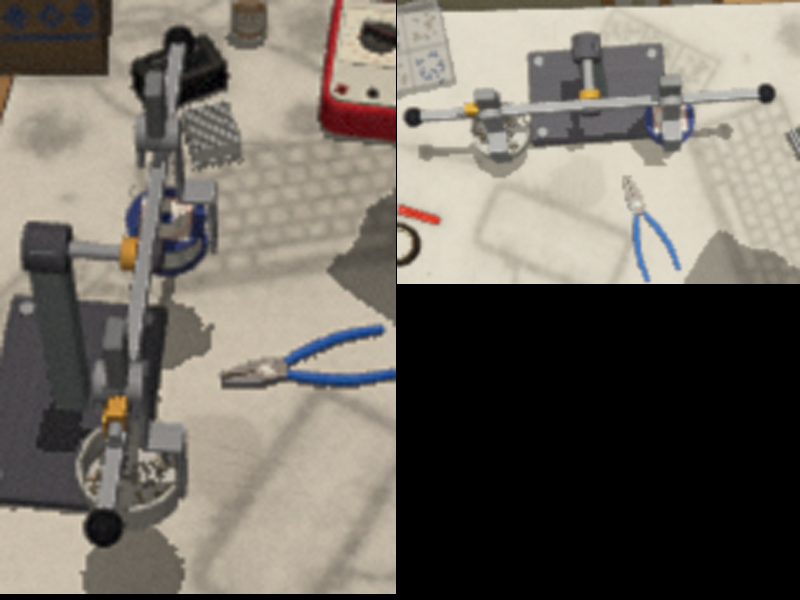

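Both hang freely: top crop stop (472,108) right beside the tin hook (487,105), reel at (668,110). Checking level finely.

Run:
```python
from h import *
for e in(1,-1):
  for n in("scene","top"):
    X=lambda th:np.array([[562.3-.0453*185*e*np.cos(th),37.2+184.8*e*np.cos(th),199.3+e*185*np.sin(th)]])
    print("end",e,n,"px per degree",(proj(n,X(np.radians(1)))-proj(n,X(0))).round(2))
box={("scene",1):(262,276),("scene",-1):(285,128),("top",1):(213,171),("top",-1):(362,161)}
new={n:np.mean([cv2.cvtColor(ctrl.get_image(n),cv2.COLOR_RGB2GRAY).astype(float) for _ in range(4)],0) for n in("scene","top")}
for (n,e),(x,y) in box.items():
    g0=cv2.imread(f"pics/{n}0.png",0).astype(float);r=[]
    for thr in(30,40,50,60,80):
        c=[]
        for G in(g0,new[n]):
            w=np.clip(thr-G[y:y+18,x:x+18],0,None);Y,Xx=np.mgrid[:18,:18];c.append(np.array([(w*Xx).sum(),(w*Y).sum()])/w.sum())
        r.append((c[1]-c[0]).round(2).tolist())
    print(n,e,r)
im=ctrl.get_image("top").astype(int);print((im[172:180,240:258,0]-im[172:180,240:258,2]))
x,y=262,276
print(cv2.imread("pics/scene0.png",0)[y:y+18,x:x+18]);print(new["scene"][y:y+18,x:x+18].astype(int))
```

```text
end 1 scene px per degree [[-0.12 -0.77]]
end 1 top px per degree [[-0.29 -0.3 ]]
end -1 scene px per degree [[0.04 0.98]]
end -1 top px per degree [[-0.13  0.33]]
scene 1 [[0.17, -0.09], [0.15, -0.01], [0.01, 0.2], [-0.13, 0.3], [-0.28, 0.56]]
scene -1 [[0.02, -0.1], [0.06, 0.07], [0.03, 0.14], [0.02, 0.13], [-0.0, 0.13]]
top 1 [[nan, nan], [0.49, 0.13], [0.07, -0.01], [0.04, -0.12], [-0.11, -0.11]]
top -1 [[nan, nan], [0.18, 0.02], [0.08, 0.14], [0.06, 0.11], [0.03, 0.09]]
[[ 22  23  22  22  25  27  27  25  13   5   4   4   5   3   1   2   3   2]
 [ 23  23  23  37  71  91  95  84  52  13   3   2   2   2   1   2   3   4]
 [ 23  21  25  76 124 145 146 124  76  20   2   0   0   1   5   4   1   2]
 [ 15  12  20  93 143 152 158 154 118  41   8   1   5   2   3   3   4   4]
 [  8   6  12  86 142 153 155 151 135  66  10   3   5   6   6   5   5   4]
 [  6   6   9  51 103 115 117 109 100  43   8   4   5   6   6   4   5   6]
 [  3   4   8  16  52  69  73  72  50  18   6   5   5   5   7   5   5   5]
 [  6   6   5   8  17  17  17  17  11   7   5   5   5   3   4   4   5   3]]
[[ 68  69  71  67  
[... 2045 characters left out ...]
 24  23  22  18  12  21  66  88  91]
 [191 193 191 118  40  12  17  19  25  22  22  18  15  17  23  79 102 102]
 [191 191 193 153  65  15  13  18  19  16  19  16  12  15  44  98 104 102]
 [189 190 192 186 120  45   9  11  12  10  12  11  10  31  75 103 105 100]
 [189 192 191 194 183 102  51  19   7  10   7  16  38  76 101 104 102  98]
 [188 191 191 189 192 184 142  67  33  29  33  61  95 102 104 103 101  99]
 [189 188 190 190 193 186 126 101 101 100 101  97 101 102 100 103 100  99]
 [190 188 190 192 184 132 105 103 105 106 106 102 101 102 103 103 102 101]
 [187 189 190 189 130 103 102 102 103 104 104 101 101 101 102 104 104 103]]<stdin>:13: RuntimeWarning: invalid value encountered in divide
```

```bash
python3 -c "
from h import *
print(ctrl.finish_job())"
```

```text
the job is handed in; nothing more can be done
None
```

The tin hangs against the stop block, which the images show not to have moved. The reel hangs on the other side, the bar measures level to about 0.2°, and the job was handed in at roughly 28 s of the 72 s allowed.

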